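Third hand for mounting a bamboo holder on the vanity organizer

ROBOT

A 7-joint arm with a two-finger parallel gripper is mounted at the origin on the work surface. World frame = base frame: x ahead of the robot, y to its left, z up, the work surface at z = 0. Lengths are in m, angles in rad, forces in N, time in s.
With the tool pointing down it reaches from about 0.425 to 0.925 m from the base axis. Payload 6.8 kg.
Tool frame: the origin (TCP) lies at the very end of the fingers, on their centre line; the grasp point (between the pads) lies 19 mm behind it (bot.pinch_z is the distance from the TCP to the grasp point, in m); z points along the fingers, y is the line along which they close (so a half turn about z gives the same grasp; the last joint's range is limited). The gripper opens to 85 mm and grips with 20 to 120 N. Pads are 22 mm wide; open, the fingers measure 114 mm over their backs; the gripper's body (76 mm by 85 mm) begins 54 mm behind the grasp point. The pads swing forward as they close: fully open they stand 13 mm farther back than shut.
Start: joints at [1.043, 0.477, 0.022, 1.555, -0.011, 1.109, -0.083], TCP at [0.275, -0.616, 0.194] pointing down, gripper open.
Joint ranges: [-2.96, 2.96], [-0.34, 2.1], [-1.41, 1.46], [0.24, 2.44], [-1.37, 4.51], [0.17, 1.92], [-2.96, 2.96]. Speed limits (rad/s): [2.39, 2.39, 3.14, 3.14, 3.14, 3.14, 3.14].

INTERFACE

Orientations are given as a unit quaternion [x, y, z, w].
In Python, from workcell import readout, viewer, job, bot gives the robot as it stands.
- The arm moves only by the tool drive_tool, never from a script. Its argument "increments" is a list of rows, each a list of 5 numbers: the shift along the tool's x, y, z scaled (see below), then the turn about the tool's z scaled (see below), then the closure, from -1 (fully open) to 1 (shut). In form: [[dx, dy, dz, spin, hand], ...]. A call has exactly 8 rows; each row shifts and turns the commanded pose from where the row before left it, along the tool's axes as they then stand; what a row does not reach is not made up. The controller multiplies each number of a shift by 30 mm and each number of a turn by pi/2 rad. A row lasts 1/12 s, in which the tool goes at most 41.7 mm and 7.16 degrees, less where a joint would pass 70% of its speed; a pose out of reach is approached as far as the arm can. A call with a number of a shift or a turn outside -1 to 1 is refused whole. A call with a gripper value outside its range is refused whole. The fingers move at their own pace and stop on an object; "grip_force" is the grip in N (left out, the last holds). Time passes only in rows, so rows that do not move let the fingers close, or fill a call up. It gives the time, the measured TCP pose, the force, the opening and the grip force at its end, in the units of the state.
- readout.state(): the state, without advancing time (a new reading comes with each control period).
- viewer.camera(name): name is "side" or "top" or "wrist"; returns the picture (420x560x3 uint8, blue, green, red); there is no depth.
- viewer.camera_info(name): a dict with "mtx" (3x3 intrinsics, pixels), "rvec" (rotation vector, rad) and "tvec" (3), from world to camera coordinates, as OpenCV has them; the wrist camera has in their place "hand_eye" (4x4, takes a point from camera to tool coordinates, whose origin is the TCP and whose axes are the flange's). Camera axes: x right, y down, z forward; pixel columns grow to the right and rows downward; lengths in m; the calibration is good to about 2 mm. A picture is of the moment at which its call begins: read the wrist's pose just before it. camera_info takes no time and is no camera call.
- job.job_done(): hands the job in; it is judged then, once.
The state is a dict: "clock": time; "joint_pos": joint angles; "dq": joint speeds; "tau": joint torques, N m; "tcp_pos": TCP position; "orientation": TCP orientation; "wrist_force": force on the tool from outside, world axes, zero at the start; "wrist_torque": the same for the moment, N m; "finger_gap": finger opening in m; "grasp_force": force on a finger pad.
Only numpy, scipy, OpenCV 4.12 (cv2) and the standard library are available. Lean on these libraries where they do the work, as an engineer would, in place of code of your own. Each camera call takes 0.05 s, during which the arm holds its last target. There are 200 camera calls.

TASK

Be my third hand while I screw the bamboo toothpick holder onto the organizer: pick it up and press its back board flat, upright and edge to edge over the foam-backed mounting plate, with a steady push of about 9 N for at least three seconds. Go gently - never shove the plate with 20 N or more, it would crack the acrylic - and leave the bottle, ring dish and case where they are. Finish while still holding it there, gripped and pressed; do not let go.

Things in the scene. Friction and masses are not known exactly. Their poses are not given: they have to be found in the camera images.
- holder: Loose bamboo toothpick holder, 105 to 210 g, upright: open cup 56 mm deep (x), 44 wide (y), 60 tall, wall 5, with a flat back board 72 wide, 70 tall, 8 thick (wings 14 mm each side of the cup). Origin: centre of the cup's underside. z up, +x out of the back board (back face at x = +36 mm, cup front at x = -28). The cup's sides, y = +-22 mm, are free to grip from above.
- holder_back (a point): Centre of the holder's flat back face: 36 mm along the holder's +x and 35 mm above its underside; axes as the holder's.
- organizer: Clear acrylic organizer, fixed: low front tier 135 mm high, 160 wide; stacked tiers behind, 212 high, start 140 mm behind the plate front. A metal mounting plate on a 35 mm dark foam pad is in front of the low tier. Origin: dresser surface below the unpressed plate's front face. z up, +x = pressing direction, from plate into organizer; y along the plate. Plate faces -x, roughly to the robot.
- plate_face (a point): Centre of the mounting plate's front face, 90 mm above the dresser, axes as the organizer's; it moves with the plate as it is pressed. The plate is upright, 72 mm wide, 70 mm tall (from 55 to 125 mm above the dresser) and 6 mm thick: the same outline as the holder's back board.
- mount_plate (a joint): How far the plate is pressed into its foam, in m: 0 = untouched, 0.032 = bottomed out. The foam pushes back like a spring with 0.7 N per mm pressed in (9 N at about 13 mm), with slight damping.
- bottle: Bystander: small cobalt glass bottle with a twist cap, 42 mm across, 80 mm tall. Origin: centre of its underside. It and the holder may stand in each other's places.
- ring_dish: Bystander: shallow round steel ring dish, 90 mm across, 22 mm high. Origin: centre of its underside.
- case: Bystander: cream plastic hair straightener case, latched shut, 270 (x) by 85 by 48 mm high. Origin: centre of its underside.
Not all that is in view belongs to the job. What is meant by the holder is not purple, and is the larger of those in its own colour.

How it is judged:
By the outcome, as a careful person would: the job done as asked, in the order asked, and still so for the second after the job is handed in, while the arm keeps its last pose, push and grip.
It also fails if it takes over 48 s, if anything falls off the work surface, if the arm or the gripper's body presses on something with over 40 N, if the wrist force passes 120 N, or if a joint passes its speed limit or range.

## Working session

There is one attempt and no reset: what is moved stays moved. The work goes in short steps, Python scripts to look and compute and a tool call to move; the robot and the scene stay as the last step left them, time stands still between calls to the robot, and variables do not carry over. Pictures are saved under pics/ and viewed, at most 13 in all, crops included, and the job is handed in when it is done.

Besides the shell and the picture viewer there is one more tool, called after ">>>" by a JSON object that holds its "fn" and its "kwargs". drive_tool: Moves the arm, as the interface text tells. Shifts and turns lie within -1 to 1; 1 stands for 30 mm of shift or pi/2 rad of turn. Its arguments: {"type":"object","properties":{"increments":{"type":"array","items":{"type":"array","items":{"type":"number"}}},"grip_force":{"type":"number"}},"required":["increments"]}

```bash
mkdir -p pics; cat > h.py <<'E'
import numpy as np, cv2
from workcell import readout, viewer, job, bot
from scipy.spatial.transform import Rotation as R
def ray(name,u,v,st=None):
    i=viewer.camera_info(name);K=np.array(i["mtx"],float)
    d=np.linalg.inv(K)@[u,v,1]
    if name=="wrist":
        st=st or readout.state();H=np.array(i["hand_eye"]);T=np.eye(4)
        T[:3,:3]=R.from_quat(st["orientation"]).as_matrix();T[:3,3]=st["tcp_pos"];T=T@H
        return T[:3,3],T[:3,:3]@d
    r=cv2.Rodrigues(np.array(i["rvec"],float))[0];t=np.array(i["tvec"],float).ravel()
    return -r.T@t,r.T@d
def atz(name,u,v,z,st=None):
    o,d=ray(name,u,v,st);return o+d*(z-o[2])/d[2]
def proj(name,P):
    i=viewer.camera_info(name)
    return cv2.projectPoints(np.array(P,float).reshape(-1,1,3),np.array(i["rvec"],float),np.array(i["tvec"],float),np.array(i["mtx"],float),None)[0].reshape(-1,2)
E
python3 - <<'E'
from h import *
a=viewer.camera("top");b=viewer.camera("side")
cv2.imwrite("pics/top.png",a);cv2.imwrite("pics/side.png",b)
for n in("top","side"):print(n,viewer.camera_info(n),ray(n,280,210))
s=readout.state();print(s);print(viewer.camera_info("wrist"))
E
```

```text
top {'mtx': array([[492.16284607,   0.        , 279.14939583],
       [  0.        , 492.16284607, 214.6380203 ],
       [  0.        ,   0.        ,   1.        ]]), 'rvec': array([ 2.22300051, -2.16765321,  0.05380378]), 'tvec': array([-0.04667614,  0.54764403,  1.44173727])} (array([ 0.47576599, -0.03539123,  1.46734222]), array([ 5.95266654e-02,  2.50847325e-04, -9.98272662e-01]))
side {'mtx': array([[402.45359572,   0.        , 290.07869393],
       [  0.        , 402.45359572, 211.12712174],
       [  0.        ,   0.        ,   1.        ]]), 'rvec': array([ 0.88029238, -2.55709445,  1.05688745]), 'tvec': array([0.41609083, 0.33077152, 0.73917681])} (array([0.1603598 , 0.48474877, 0.75380839]), array([ 0.44628777, -0.54682908, -0.70883015]))
{'clock': 0.1, 'joint_pos': array([ 1.04288265,  0.47771759,  0.02233464,  1.55629153, -0.01152242,
        1.10928472, -0.08311551]), 'dq': array([ 0.00076187, -0.0023843 ,  0.0012756 , -0.00369358, -0.00120038,
        0.00047947, -0.00093308]), 'tau': array([ 5.70065022e-03, -5.97758210e+01,  1.61427598e+00, -2.81954670e+01,
        1.2
[... 197 characters left out ...]
), 'wrist_force': array([ 0.32801998, -0.27431437,  0.50380296]), 'wrist_torque': array([ 0.02027255, -0.00415675,  0.05337144]), 'grasp_force': 0.0, 'finger_gap': 0.0852112709455064}
{'mtx': array([[317.45965387,   0.        , 279.16273021],
       [  0.        , 317.45965387, 210.58593528],
       [  0.        ,   0.        ,   1.        ]]), 'hand_eye': array([[ 1.25566504e-03, -9.45888195e-01, -3.24490286e-01,
         8.34961408e-02],
       [ 9.99998901e-01,  1.44347441e-03, -3.38074028e-04,
         8.60265478e-04],
       [ 7.88173656e-04, -3.24489505e-01,  9.45888968e-01,
        -1.79998663e-01],
       [ 0.00000000e+00,  0.00000000e+00,  0.00000000e+00,
         1.00000000e+00]])}
```

View pics/top.png

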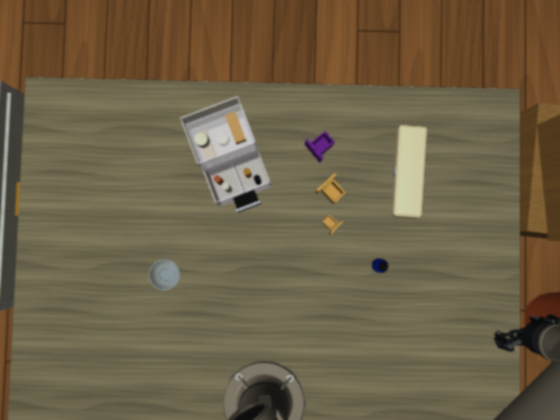

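View pics/side.png

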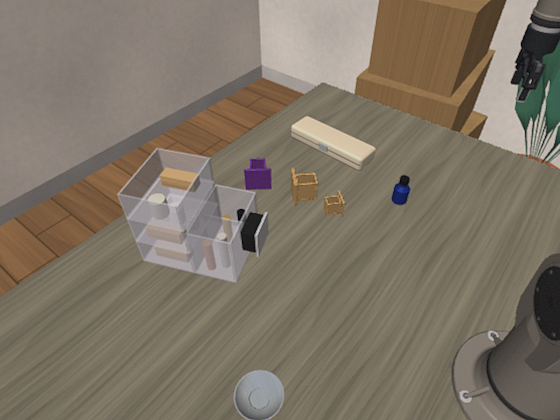

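Top view candidates: purple holder (320,146), large bamboo holder (332,190) and small bamboo holder (332,224). The holder meant is the one at (332,190), since it is not purple and is the larger of the two bamboo ones. The plate and foam are at about (247,202), the bottle at (380,265), the dish at (165,275) and the case at (410,170). I'll confirm in a crop.

```bash
python3 - <<'E'
import cv2,numpy as np
a=cv2.imread("pics/top.png");b=cv2.imread("pics/side.png")
f=lambda i,x,y,w,h,s:cv2.resize(i[y:y+h,x:x+w],None,fx=s,fy=s,interpolation=cv2.INTER_CUBIC)
c=np.vstack([np.hstack([f(a,300,165,65,50,6),f(a,220,165,65,50,6)]),np.hstack([f(b,275,155,65,50,6),f(b,220,200,65,50,6)])])
cv2.imwrite("pics/c1.png",c)
E
```

```text
(no output)
```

View pics/c1.png

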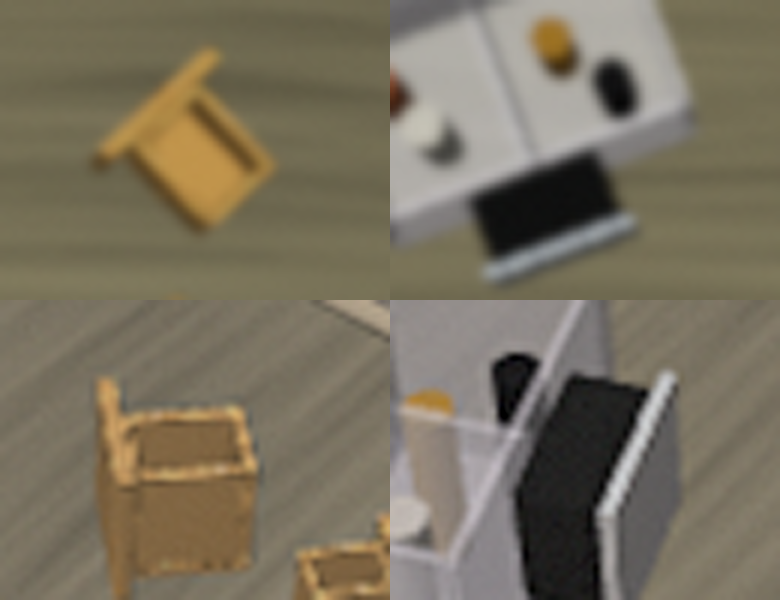

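```bash
python3 - <<'E'
from h import *
p=lambda n,x,y,z,ox,oy,bx=0:atz(n,ox+(x-bx)/6,oy+y/6,z)[:2]
# board top corners
L=p("top",98,157,.07,300,165);Rr=p("top",213,52,.07,300,165)
f1=p("top",205,230,.06,300,165);f2=p("top",273,165,.06,300,165)
print("board",L,Rr,np.linalg.norm(L-Rr),np.degrees(np.arctan2(*(L-Rr)[::-1])),"front",f1,f2,np.linalg.norm(f1-f2))
a=p("top",489,278,.125,220,165,390);b=p("top",635,227,.125,220,165,390)
print("plate",a,b,np.linalg.norm(a-b),np.degrees(np.arctan2(*(a-b)[::-1])),(a+b)/2)
for n,u,v,z in(("bottle",380,265,.08),("dish",165,275,.02),("purple",320,146,.06),("small",332,224,.05),("case",410,170,.05)):print(n,atz("top",u,v,z))
s=readout.state();M=R.from_quat(s["orientation"]).as_matrix();print(M.round(3))
E
```

```text
board [ 0.61543802 -0.13718687] [ 0.66694092 -0.19080451] 0.0743464850336241 133.84751804110022 front [ 0.58273172 -0.18976236] [ 0.6147052  -0.22165869] 0.045162810077792
plate [0.5491681  0.08365417] [0.57411211 0.01782831] 0.07039351613091499 110.7536721713239 [0.56164011 0.05074124]
bottle [ 0.41092234 -0.31961363  0.08      ]
dish [0.36308092 0.2966573  0.02      ]
purple [ 0.74737362 -0.14568162  0.06      ]
small [ 0.52367021 -0.18579125  0.05      ]
case [ 0.68578036 -0.40851164  0.05      ]
[[ 0.913  0.408 -0.001]
 [ 0.408 -0.913  0.001]
 [-0.    -0.002 -1.   ]]
```

>>> {"fn": "drive_tool", "kwargs": {"increments": [[1, -0.52, 0, 0, -1], [1, -0.52, 0, 0, -1], [1, -0.52, 0, 0, -1], [1, -0.52, 0, 0, -1], [1, -0.52, 0, 0, -1], [1, -0.52, 0, 0, -1], [1, -0.52, 0, 0, -1], [1, -0.52, 0, 0, -1]], "grip_force": 40}}

```text
clock: 0.77
tcp_pos: [0.4439, -0.403, 0.1934]
orientation: [0.978, 0.208, -0.0, -0.0]
wrist_force: [-0.6, 0.1, 0.9]
finger_gap: 0.0854
grasp_force: 0.0
```

>>> {"fn": "drive_tool", "kwargs": {"increments": [[1, -0.52, 0, 0, -1], [1, -0.52, 0, 0, -1], [1, -0.52, 0, 0, -1], [1, -0.52, 0, 0, -1], [1, -0.52, 0, 0, -1], [1, -0.52, 0, 0, -1], [1, -0.52, 0, 0, -1], [0.3, -0.2, 0, 0, -1]]}}

```text
clock: 1.43
tcp_pos: [0.5996, -0.2036, 0.1933]
orientation: [0.977, 0.212, 0.001, -0.001]
wrist_force: [-0.1, 1.0, 0.9]
finger_gap: 0.0853
grasp_force: 0.0
```

>>> {"fn": "drive_tool", "kwargs": {"increments": [[0, 0, 0, -0.055, -1], [0, 0, 0, -0.055, -1], [0, 0, 0, -0.055, -1], [0, 0, 0, -0.055, -1], [0, 0, 0, 0, -1], [0, 0, 0, 0, -1], [0, 0, 0, 0, -1], [0, 0, 0, 0, -1]]}}

```text
clock: 2.1
tcp_pos: [0.5963, -0.2103, 0.1936]
orientation: [0.928, 0.373, -0.0, -0.0]
wrist_force: [0.2, -0.1, -0.1]
finger_gap: 0.0856
grasp_force: 0.0
```

```bash
python3 - <<'E'
from h import *
s=readout.state();a=viewer.camera("wrist");cv2.imwrite("pics/w1.png",a)
print(s["clock"],s["tcp_pos"],R.from_quat(s["orientation"]).as_matrix().round(3),s["wrist_force"],bot.pinch_z)
E
```

```text
2.1 [ 0.59629181 -0.21026798  0.1935733 ] [[ 0.722  0.691 -0.   ]
 [ 0.691 -0.722 -0.   ]
 [-0.    -0.    -1.   ]] [ 0.22656977 -0.07833286 -0.07786053] 0.0187
```

View pics/w1.png

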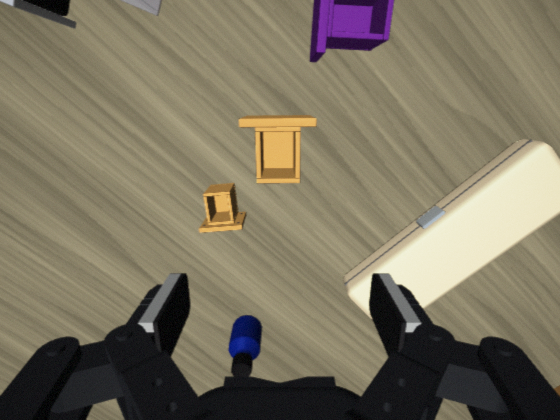

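Wrist view: the holder is square to the tool. The board's back edge runs (239,118) to (316,119), and the cup's front rim (257,183) to (300,182).

```bash
python3 - <<'E'
from h import *
s=readout.state();M=R.from_quat(s["orientation"]).as_matrix()
P=[atz("wrist",u,v,z,s) for u,v,z in((239,118,.07),(316,119,.07),(256.5,183,.06),(300,182.5,.06))]
print([((M.T@(p-s["tcp_pos"]))*1000).round(1) for p in P])
L,Q,f1,f2=P
print(np.linalg.norm(L-Q),np.linalg.norm(f1-f2),np.degrees(np.arctan2(*(L-Q)[:2][::-1])),(f1+f2)/2,(L+Q)/2)
E
```

```text
[array([ 69.1, -36.4, 123.6]), array([ 68.3,  34.4, 123.6]), array([  5.3, -22.4, 133.6]), array([  5.8,  21.7, 133.6])]
0.07081772415521513 0.04411011107021144 133.12886849963365 [ 0.60014409 -0.20614926  0.06      ] [ 0.64527013 -0.1620135   0.07      ]
```

>>> {"fn": "drive_tool", "kwargs": {"increments": [[0.55, 0, 0, 0, -1], [0.55, 0, 0, 0, -1], [0, 0, 0.9, 0, -1], [0, 0, 0.9, 0, -1], [0, 0, 0.9, 0, -1], [0, 0, 0.9, 0, -1], [0, 0, 0.9, 0, -1], [0, 0, 0.7, 0, -1]], "grip_force": 60}}

```text
clock: 2.82
tcp_pos: [0.6208, -0.1849, 0.0354]
orientation: [0.927, 0.374, -0.0, -0.001]
wrist_force: [0.9, 0.4, -0.7]
finger_gap: 0.0856
grasp_force: 0.0
```

>>> {"fn": "drive_tool", "kwargs": {"increments": [[0, 0, 0.35, 0, -1], [0, 0, 0.2, 0, -1], [0, 0, 0, 0, -1], [0, 0, 0, 0, -1], [0, 0, 0, 0, -1], [0, 0, 0, 0, -1], [0, 0, 0, 0, -1], [0, 0, 0, 0, -1]]}}

```text
clock: 3.48
tcp_pos: [0.6207, -0.1875, 0.022]
orientation: [0.928, 0.373, 0.001, 0.0]
wrist_force: [-0.3, -0.4, 0.6]
finger_gap: 0.0853
grasp_force: 0.0
```

>>> {"fn": "drive_tool", "kwargs": {"increments": [[0, 0, 0, 0, 1], [0, 0, 0, 0, 1], [0, 0, 0, 0, 1], [0, 0, 0, 0, 1], [0, 0, 0, 0, 1], [0, 0, 0, 0, 1], [0, 0, 0, 0, 1], [0, 0, 0, 0, 1]], "grip_force": 60}}

```text
clock: 4.15
tcp_pos: [0.6199, -0.1872, 0.021]
orientation: [0.928, 0.373, -0.0, -0.0]
wrist_force: [-1.2, -0.1, 0.8]
finger_gap: 0.0001
grasp_force: 0.0
```

>>> {"fn": "drive_tool", "kwargs": {"increments": [[0, 0, 0, 0, 1], [0, 0, 0, 0, 1], [0, 0, -0.3, 0, 1], [0, 0, -0.6, 0, 1], [0, 0, -0.6, 0, 1], [0, 0, -0.6, 0, 1], [0, 0, -0.4, 0, 1], [0, 0, 0, 0, 1]]}}

```text
clock: 4.82
tcp_pos: [0.6224, -0.1877, 0.0996]
orientation: [0.928, 0.373, 0.002, 0.002]
wrist_force: [0.2, -0.3, 0.4]
finger_gap: -0.0
grasp_force: 0.0
```

The fingers shut on nothing, so I'll look.

```bash
python3 - <<'E'
from h import *
s=readout.state();a=viewer.camera("wrist");b=viewer.camera("side")
cv2.imwrite("pics/w2.png",np.hstack([cv2.resize(a,(400,300)),cv2.resize(b[100:280,160:460],(400,300))]))
print(s["clock"],s["tcp_pos"])
E
```

```text
4.8167 [ 0.62235756 -0.18769737  0.09963303]
```

View pics/w2.png

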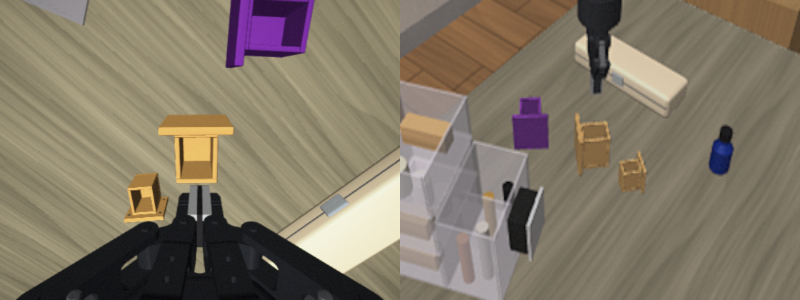

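```bash
python3 - <<'E'
from h import *
s=readout.state();M=R.from_quat(s["orientation"]).as_matrix()
i=viewer.camera_info("wrist");H=np.linalg.inv(i["hand_eye"])
for p in([0,0,0],[0,0,-.019],[0,0,.0996]):
  c=H@[*p,1];print("tcp px",(i["mtx"]@c[:3]/c[2])[:2]/1.4)
print("side tcp",(proj("side",[s["tcp_pos"]])[0]-[160,100])/[.75,.6]+[400,0])
P=[atz("wrist",u*1.4,v*1.4,z,s) for u,v,z in((159,116,.07),(233,115,.07),(176.5,183,.06),(218,181.5,.06))]
for p in P:print(p,((M.T@(p-s["tcp_pos"]))*1000).round(1))
print((proj("side",P)-[160,100])/[.75,.6]+[400,0])
E
```

```text
tcp px [198.58231509 173.82149093]
tcp px [198.48436809 183.95978177]
tcp px [198.89813092 141.13205051]
side tcp [594.79614411 111.1337257 ]
[ 0.62810565 -0.12948085  0.07      ] [ 45.7 -36.3  26.4]
[ 0.67568345 -0.17756097  0.07      ] [46.7 31.3 26.4]
[ 0.58412865 -0.18939533  0.06      ] [-27.5 -23.6  36.4]
[ 0.61591125 -0.21984921  0.06      ] [-25.7  20.4  36.4]
[[573.18333018 141.25849997]
 [569.11942464 113.41543841]
 [609.61470818 137.71837288]
 [605.37757524 119.84912768]]
```

```bash
python3 - <<'E'
from h import *
s=readout.state()
i=viewer.camera_info("wrist");H=np.linalg.inv(i["hand_eye"])
def wp(p):
  c=H@[*p,1];return (i["mtx"]@c[:3]/c[2])[:2]
for p in([0,-.0425,-.013],[0,.0425,-.013],[0,-.0425,-.03]):print(wp(p))
a=viewer.camera("wrist");b=viewer.camera("side");t=viewer.camera("top")
o=cv2.imread("pics/top.png")
d=cv2.absdiff(t,o).sum(2);print("diff at small holder etc",d[215:235,322:345].mean(),d[140:155,310:330].mean(),d[175:205,315:350].mean())
def crop(im,x,y,w,h,f,marks):
  c=cv2.resize(im[y:y+h,x:x+w],None,fx=f,fy=f,interpolation=cv2.INTER_CUBIC)
  for m,col in marks:cv2.drawMarker(c,tuple(int(round(v)) for v in (np.array(m)-[x,y])*f),col,cv2.MARKER_CROSS,14,1)
  return c
T=s["tcp_pos"];up=T+[0,0,.019]
g=(0,255,0);r=(0,0,255)
A=crop(a,210,150,133,200,3,[(wp([0,0,0]),g),(wp([0,0,-.019]),r)])
B=crop(b,270,115,80,100,3,[(proj("side",[T])[0],g),(proj("side",[up])[0],r)]);C=crop(t,295,145,80,100,3,[(proj("top",[T])[0],g)])
hq=np.vstack([B,C]);cv2.imwrite("pics/z.png",np.hstack([A,hq]))
E
```

```text
[204.98168417 252.6593018 ]
[350.8740905  252.86768418]
[197.89709849 267.02706086]
diff at small holder etc 28.180434782608696 7.2 65.69714285714285
```

View pics/z.png

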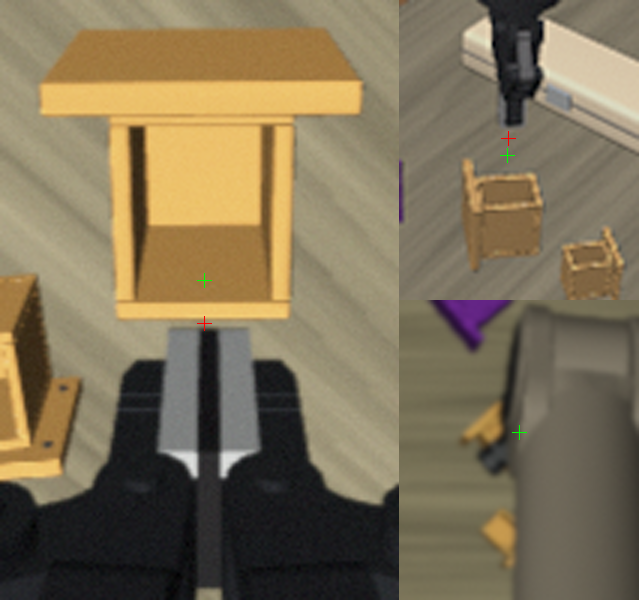

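```bash
python3 - <<'E'
from h import *
s=readout.state();M=R.from_quat(s["orientation"]).as_matrix()
o1,d1=ray("side",307.7,156.3);o2,d2=ray("wrist",279.3,259.3,s)
A=np.stack([d1,-d2],1);k=np.linalg.lstsq(A,o2-o1,rcond=None)[0]
p=o1+k[0]*d1;q=o2+k[1]*d2
print(p,q,M.T@(p-s["tcp_pos"]),M.T@(q-s["tcp_pos"]),s["finger_gap"],s["tcp_pos"])
# holder front/back rims now, wrist crop px
for u,v,z in((118,318,.06),(290,318,.06),(42,83,.07),(360,82,.07),(80,30,0),(325,30,0)):
  x=atz("wrist",210+u/3,150+v/3,z,s);print(((M.T@(x-s["tcp_pos"]))*1000).round(1))
for u,v,z in((469,160,.07),):print(atz("side",270+(u-399)/3,115+v/3,z))
E
```

```text
[ 0.61923328 -0.19068615  0.12836173] [ 0.62316203 -0.18458379  0.12465406] [-0.00250476  0.00247192 -0.03352175] [ 0.00456094  0.00080023 -0.02982014] -1.5883373752264706e-05 [ 0.61925056 -0.18715222  0.09484154]
[-26.6 -21.7  34.9]
[-26.5  21.4  34.8]
[ 35.9 -35.7  24.9]
[36.2 34.1 24.7]
[ 35.4 -36.3  94.9]
[35.5 34.6 94.7]
[ 0.66135401 -0.18741549  0.07      ]
```

The visible fingertips sit about 30 mm behind the reported TCP, so the pads closed above the cup. The holder has not moved and is still centred under the tool. I'll open, go lower and check from the side.

>>> {"fn": "drive_tool", "kwargs": {"increments": [[0, 0, 0, 0, -1], [0, 0, 0, 0, -1], [0, 0, 0, 0, -1], [0, 0, 0, 0, -1], [0, 0, 0, 0, -1], [0, 0, 0, 0, -1], [0, 0, 0, 0, -1], [0, 0, 0, 0, -1]], "grip_force": 70}}

```text
clock: 5.73
tcp_pos: [0.6203, -0.1873, 0.0962]
orientation: [0.928, 0.373, 0.0, 0.0]
wrist_force: [-0.2, 0.0, 0.8]
finger_gap: 0.0852
grasp_force: 0.0
```

>>> {"fn": "drive_tool", "kwargs": {"increments": [[0, 0, 0.5, 0, -1], [0, 0, 0.5, 0, -1], [0, 0, 0.5, 0, -1], [0, 0, 0.5, 0, -1], [0, 0, 0.4, 0, -1], [0, 0, 0, 0, -1], [0, 0, 0, 0, -1], [0, 0, 0, 0, -1]]}}

```text
clock: 6.4
tcp_pos: [0.6209, -0.1874, 0.025]
orientation: [0.928, 0.373, 0.0, 0.0]
wrist_force: [0.2, 0.0, 0.3]
finger_gap: 0.0852
grasp_force: 0.0
```

```bash
python3 - <<'E'
from h import *
s=readout.state();print(s["tcp_pos"],s["finger_gap"])
a=viewer.camera("wrist");b=viewer.camera("side")
B=cv2.resize(b[110:210,255:365],None,fx=4,fy=4,interpolation=cv2.INTER_CUBIC)
T=s["tcp_pos"]
for k in range(0,120,20):
  m=(proj("side",[T+[0,0,k/1000]])[0]-[255,110])*4;cv2.circle(B,tuple(int(v) for v in m),2,(0,255,0),-1)
cv2.imwrite("pics/z2.png",np.hstack([cv2.resize(a[60:340,140:420],(350,350)),B[:350]]))
E
```

```text
[ 0.62091605 -0.18744206  0.02499488] 0.08521249190710001
```

View pics/z2.png

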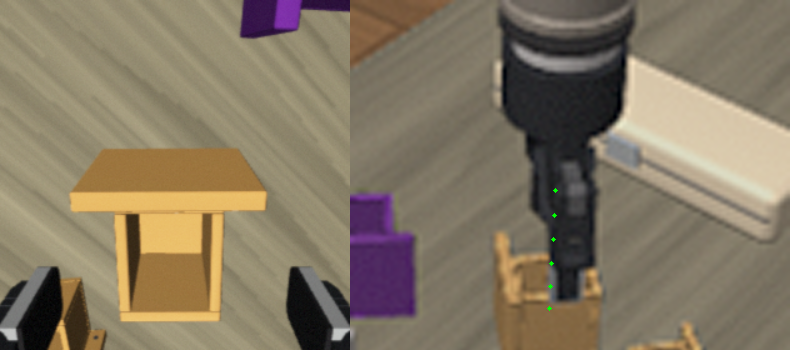

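>>> {"fn": "drive_tool", "kwargs": {"increments": [[0, 0, 0.3, 0, -1], [0, 0, 0.3, 0, -1], [0, 0, 0.2, 0, -1], [0, 0, 0.2, 0, -1], [0, 0, 0, 0, -1], [0, 0, 0, 0, -1], [0, 0, 0, 0, -1], [0, 0, 0, 0, -1]]}}

```text
clock: 7.17
tcp_pos: [0.6206, -0.1874, -0.0054]
orientation: [0.928, 0.373, 0.0, 0.0]
wrist_force: [0.4, 0.1, 0.9]
finger_gap: 0.0854
grasp_force: 0.0
```

>>> {"fn": "drive_tool", "kwargs": {"increments": [[0, 0, 0, 0, 1], [0, 0, 0, 0, 1], [0, 0, 0, 0, 1], [0, 0, 0, 0, 1], [0, 0, 0, 0, 1], [0, 0, 0, 0, 1], [0, 0, 0, 0, 1], [0, 0, 0, 0, 1]]}}

```text
clock: 7.83
tcp_pos: [0.6207, -0.1874, -0.0053]
orientation: [0.928, 0.373, 0.0, 0.0]
wrist_force: [-0.1, 0.4, 6.1]
finger_gap: 0.0427
grasp_force: 72.9
```

>>> {"fn": "drive_tool", "kwargs": {"increments": [[0, 0, 0, 0, 1], [0, 0, -0.2, 0, 1], [0, 0, -0.5, 0, 1], [0, 0, -0.9, 0, 1], [0, 0, -0.9, 0, 1], [0, 0, -0.9, 0, 1], [0, 0, -0.9, 0, 1], [0, 0, -0.9, 0, 1]]}}

```text
clock: 8.5
tcp_pos: [0.6192, -0.1871, 0.1508]
orientation: [0.928, 0.373, -0.001, -0.001]
wrist_force: [1.2, -0.0, -2.0]
finger_gap: 0.0426
grasp_force: 72.2
```

>>> {"fn": "drive_tool", "kwargs": {"increments": [[0, 0, -0.2, 0, 1], [0, 0, 0, 0.05, 1], [0, 0, 0, 0.05, 1], [0, 0, 0, 0.05, 1], [0, 0, 0, 0.05, 1], [0, 0, 0, 0.05, 1], [0, 0, 0, 0, 1], [0, 0, 0, 0, 1]]}}

```text
clock: 9.17
tcp_pos: [0.6194, -0.1871, 0.155]
orientation: [0.982, 0.186, -0.001, -0.0]
wrist_force: [-0.1, 0.0, -1.3]
finger_gap: 0.043
grasp_force: 72.4
```

>>> {"fn": "drive_tool", "kwargs": {"increments": [[-0.2, -0.5, 0, 0, 1], [-0.25, -0.9, 0, 0, 1], [-0.25, -0.9, 0, 0, 1], [-0.25, -0.9, 0, 0, 1], [-0.25, -0.9, 0, 0, 1], [-0.25, -0.9, 0, 0, 1], [-0.25, -0.9, 0, 0, 1], [-0.25, -0.9, 0, 0, 1]]}}

```text
clock: 9.83
tcp_pos: [0.4902, -0.0177, 0.1558]
orientation: [0.982, 0.187, -0.0, 0.0]
wrist_force: [-0.3, 0.4, -2.2]
finger_gap: 0.0428
grasp_force: 72.4
```

>>> {"fn": "drive_tool", "kwargs": {"increments": [[-0.25, -0.9, 0, 0, 1], [0, -0.4, 0, 0, 1], [0, 0, 0, 0, 1], [0, 0, 0, 0, 1], [0, 0, 0, 0, 1], [0, 0, 0, 0, 1], [0, 0, 0, 0, 1], [0, 0, 0, 0, 1]]}}

```text
clock: 10.5
tcp_pos: [0.4705, 0.0142, 0.1561]
orientation: [0.983, 0.185, -0.0, 0.0]
wrist_force: [0.4, -1.0, -2.2]
finger_gap: 0.0428
grasp_force: 72.3
```

```bash
python3 - <<'E'
from h import *
s=readout.state();print(s["tcp_pos"],s["orientation"],s["finger_gap"],s["wrist_force"],s["clock"])
a=viewer.camera("wrist");cv2.imwrite("pics/w3raw.png",a);cv2.imwrite("pics/w3.png",cv2.resize(a[0:300,80:480],(800,600),interpolation=cv2.INTER_CUBIC))
E
```

```text
[0.47054444 0.01424013 0.15605299] [ 9.82792864e-01  1.84711048e-01 -1.21097255e-04  3.10646195e-05] 0.04280963734965219 [ 0.4240058  -1.03126755 -2.17267182] 10.5
```

View pics/w3.png

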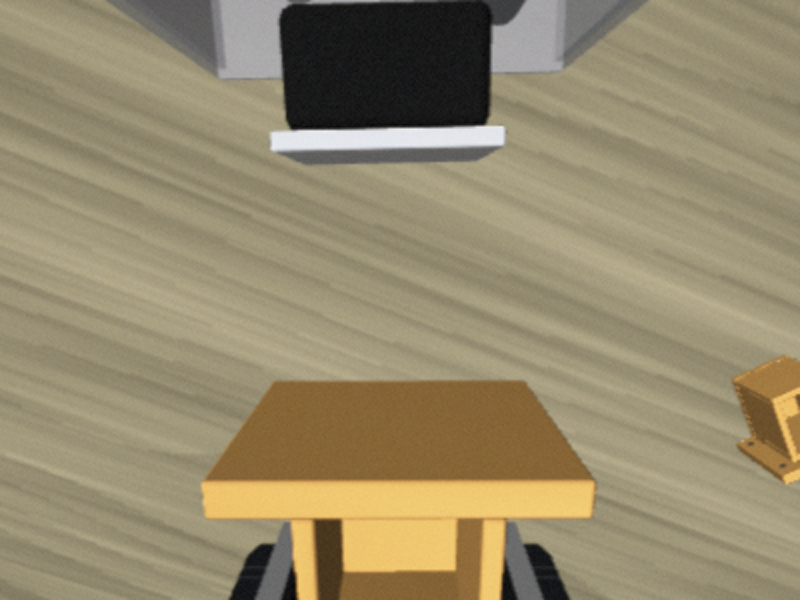

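Wrist view at standoff: the plate's front top edge runs (273,152) to (503,146) in the crop, its bottom edge (300,164) to (478,160). The held board's back top edge runs (204,481) to (593,481), bottom edge (275,381) to (525,381).

```bash
python3 - <<'E'
from h import *
s=readout.state();M=R.from_quat(s["orientation"]).as_matrix();T=s["tcp_pos"]
t=lambda x,y,z:(M.T@(atz("wrist",80+x/2,y/2,z,s)-T)*1000).round(1)
for q in((272,151,.125),(504,145.5,.125),(299,164.5,.055),(479,160,.055)):print("plate",t(*q))
i=viewer.camera_info("wrist");H=i["hand_eye"];K=i["mtx"]
# held board: unknown x,y,z,spin,tilt(about y) in tool -> solvePnP with back face corners
obj=np.array([[36,-36,70],[36,36,70],[36,-36,0],[36,36,0]],float)/1000; obj[:,2]-=0 
# object axes = tool x,y ; z up=-tool z
O=obj*[1,1,-1]
img=np.array([[80+x/2,y/2] for x,y in((204,481),(593.5,481),(274.5,381),(525,381))])
from scipy.optimize import least_squares
def f(p):
  P=R.from_rotvec(p[3:]).apply(O)+p[:3];c=(np.linalg.inv(H)@np.c_[P,np.ones(4)].T)[:3];u=(K@c);return ((u[:2]/u[2]).T-img).ravel()
r=least_squares(f,[0,0,0,0,0,0],x_scale=[.01]*3+[.05]*3);print("holder origin in tool mm",r.x[:3]*1000,"rot deg",np.degrees(r.x[3:]),r.fun.round(2))
print("tool yaw",np.degrees(np.arctan2(M[1,0],M[0,0])))
E
```

```text
plate [ 98.7 -38.1  31.1]
plate [100.3  33.   31.1]
plate [ 98.6 -40.2 101.1]
plate [100.4  33.7 101.1]
holder origin in tool mm [-1.00267674  1.27824762 -2.7398296 ] rot deg [-0.24267437 -0.04128665 -0.18606368] [-0.12 -0.01  0.13  0.04  0.32  0.02 -0.33 -0.06]
tool yaw 21.30196621099293
```

>>> {"fn": "drive_tool", "kwargs": {"increments": [[0, 0, 0, -0.0135, 1], [0, -0.06, 0.5, 0, 1], [0, 0, 0.7, 0, 1], [0, 0, 0.7, 0, 1], [0, 0, 0.7, 0, 1], [0, 0, 0.6, 0, 1], [0, 0, 0.33, 0, 1], [0, 0, 0, 0, 1]]}}

```text
clock: 11.22
tcp_pos: [0.4681, 0.0164, 0.0485]
orientation: [0.981, 0.196, -0.002, -0.0]
wrist_force: [0.4, -0.2, -1.5]
finger_gap: 0.0431
grasp_force: 72.2
```

>>> {"fn": "drive_tool", "kwargs": {"increments": [[0.3, 0, 0, 0, 1], [0.4, 0, 0, 0, 1], [0.4, 0, 0, 0, 1], [0.3, 0, 0, 0, 1], [0.1, 0, 0, 0, 1], [0, 0, 0, 0, 1], [0, 0, 0, 0, 1], [0, 0, 0, 0, 1]]}}

```text
clock: 11.88
tcp_pos: [0.5105, 0.0336, 0.0503]
orientation: [0.981, 0.196, -0.0, 0.0]
wrist_force: [-0.4, 0.2, -2.1]
finger_gap: 0.0429
grasp_force: 72.2
```

```bash
python3 - <<'E'
from h import *
s=readout.state();M=R.from_quat(s["orientation"]).as_matrix();print(s["tcp_pos"],np.degrees(np.arctan2(M[1,0],M[0,0])),s["wrist_force"],s["clock"])
a=viewer.camera("wrist");b=viewer.camera("side")
A=cv2.resize(a[100:260,170:390],None,fx=3.4,fy=3.4,interpolation=cv2.INTER_CUBIC)
B=cv2.resize(b[180:260,215:315],None,fx=1,fy=1)
cv2.imwrite("pics/w4.png",A);cv2.imwrite("pics/s4.png",cv2.resize(b[180:270,220:340],None,fx=6,fy=6,interpolation=cv2.INTER_CUBIC))
E
```

```text
[0.51054696 0.03355235 0.0503422 ] 22.55473140179666 [-0.42865288  0.17720449 -2.14712911] 11.8833
```

View pics/w4.png

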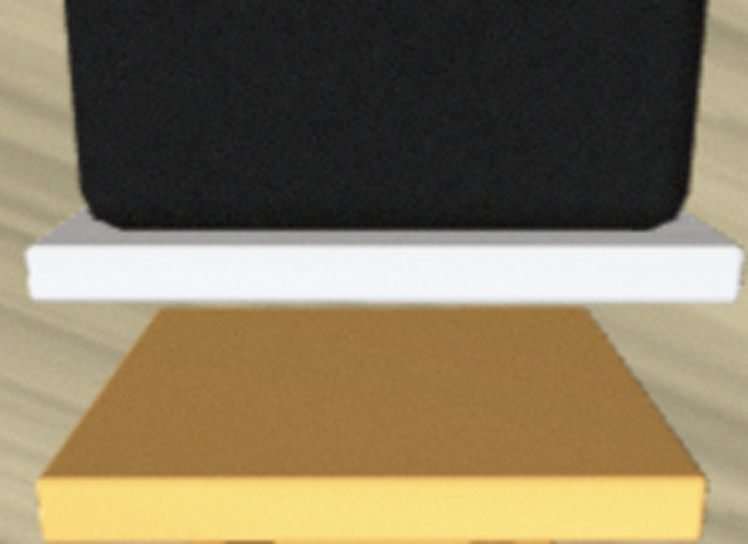

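```bash
python3 - <<'E'
from h import *
i=viewer.camera_info("wrist");H=i["hand_eye"];K=i["mtx"]
for n,l,r in(("plate",(31,301),(738,303)),("board",(40,478),(704,476))):
  l=np.array(l)/3.4+[170,100];r=np.array(r)/3.4+[170,100]
  Z=K[0,0]*.072/np.linalg.norm(r-l)
  for p in((l+r)/2,):print(n,((H@[*(np.linalg.inv(K)@[*p,1]*Z),1])[:3]*1000).round(1))
s=readout.state()
M=R.from_quat(s["orientation"]).as_matrix();t=lambda x,y,z:(M.T@(atz("wrist",170+x/3.4,100+y/3.4,z,s)-s["tcp_pos"])*1000).round(1)
for q in((31,301,.125),(738,303,.125),(40,478,.125),(704,476,.125)):print(t(*q))
E
```

```text
plate [ 55.    2.2 -73.6]
board [ 35.2   0.9 -72.8]
[ 55.3 -33.4 -74.7]
[ 55.2  37.8 -74.7]
[ 35.9 -34.5 -74.7]
[ 36.2  36.3 -74.7]
```

View pics/s4.png

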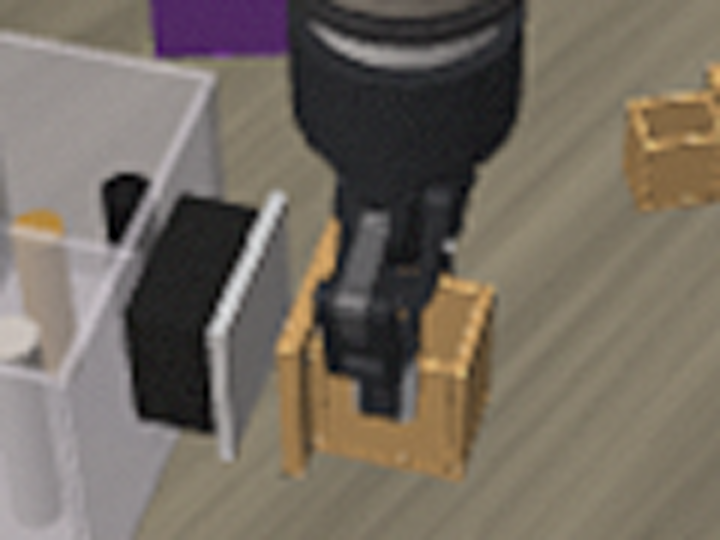

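Side view: board and plate are parallel and level, about 19 mm apart. I'll correct by 1.3 mm sideways and 0.5 mm up, then approach slowly.

>>> {"fn": "drive_tool", "kwargs": {"increments": [[0, 0.043, -0.017, 0.003, 1], [0.15, 0, 0, 0, 1], [0.15, 0, 0, 0, 1], [0.15, 0, 0, 0, 1], [0.1, 0, 0, 0, 1], [0.05, 0, 0, 0, 1], [0, 0, 0, 0, 1], [0, 0, 0, 0, 1]], "grip_force": 80}}

```text
clock: 12.65
tcp_pos: [0.5283, 0.0396, 0.0507]
orientation: [0.981, 0.193, -0.0, -0.0]
wrist_force: [-1.0, 0.3, -2.2]
finger_gap: 0.0426
grasp_force: 83.1
```

>>> {"fn": "drive_tool", "kwargs": {"increments": [[0.07, 0, 0, 0, 1], [0.07, 0, 0, 0, 1], [0.07, 0, 0, 0, 1], [0.07, 0, 0, 0, 1], [0.02, 0, 0, 0, 1], [0, 0, 0, 0, 1], [0, 0, 0, 0, 1], [0, 0, 0, 0, 1]]}}

```text
clock: 13.32
tcp_pos: [0.5355, 0.0425, 0.0505]
orientation: [0.981, 0.193, -0.001, 0.0]
wrist_force: [-4.1, -1.5, 0.2]
finger_gap: 0.0424
grasp_force: 83.5
```

>>> {"fn": "drive_tool", "kwargs": {"increments": [[0.05, 0, 0, 0, 1], [0.05, 0, 0, 0, 1], [0.05, 0, 0, 0, 1], [0.04, 0, 0, 0, 1], [0, 0, 0, 0, 1], [0, 0, 0, 0, 1], [0, 0, 0, 0, 1], [0, 0, 0, 0, 1]]}}

```text
clock: 13.98
tcp_pos: [0.5396, 0.0442, 0.0502]
orientation: [0.981, 0.193, -0.002, 0.0]
wrist_force: [-7.2, -2.4, 2.5]
finger_gap: 0.0427
grasp_force: 83.8
```

```bash
python3 - <<'E'
from h import *
s=readout.state();M=R.from_quat(s["orientation"]).as_matrix()
print(s["tcp_pos"],M.T@s["wrist_force"],s["wrist_torque"],s["tcp_pos"],M[2].round(4),s["grasp_force"])
a=viewer.camera("wrist");b=viewer.camera("side")
A=cv2.resize(a[100:260,170:390],None,fx=2.2,fy=2.2,interpolation=cv2.INTER_CUBIC);B=cv2.resize(b[185:255,225:305],(400,352),interpolation=cv2.INTER_CUBIC)[:352]
cv2.imwrite("pics/z5.png",np.hstack([cv2.resize(A,(400,352)),B]))
s=[readout.state()["wrist_force"]];print(M.T@s[0])
E
```

```text
[0.5395706  0.04415363 0.05021452] [-7.54322472 -0.48031663 -2.44394482] [-0.44218777  1.45307296  0.07377171] [0.5395706  0.04415363 0.05021452] [-4.7e-03 -2.0e-04 -1.0e+00] 83.75515937805176
[-7.7065418   0.00778068 -1.05305701]
```

View pics/z5.png

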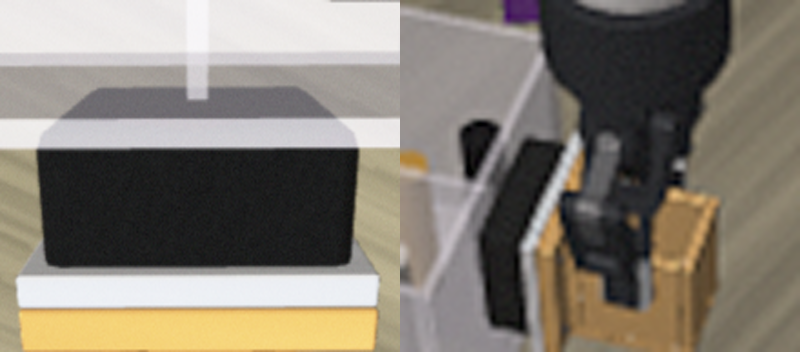

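Flush, with edges lined up on both sides (board 20–376, plate 18–377 in the left panel). One last nudge, then hold.

>>> {"fn": "drive_tool", "kwargs": {"increments": [[0.03, 0, 0, 0, 1], [0.025, 0, 0, 0, 1], [0, 0, 0, 0, 1], [0, 0, 0, 0, 1], [0, 0, 0, 0, 1], [0, 0, 0, 0, 1], [0, 0, 0, 0, 1], [0, 0, 0, 0, 1]]}}

```text
clock: 14.75
tcp_pos: [0.5407, 0.0446, 0.0501]
orientation: [0.981, 0.193, -0.003, 0.0]
wrist_force: [-8.6, -4.0, 2.6]
finger_gap: 0.0426
grasp_force: 83.8
```

>>> {"fn": "drive_tool", "kwargs": {"increments": [[0, 0, 0, 0, 1], [0, 0, 0, 0, 1], [0, 0, 0, 0, 1], [0, 0, 0, 0, 1], [0, 0, 0, 0, 1], [0, 0, 0, 0, 1], [0, 0, 0, 0, 1], [0, 0, 0, 0, 1]]}}

```text
clock: 15.42
tcp_pos: [0.5407, 0.0446, 0.0501]
orientation: [0.981, 0.193, -0.003, 0.0]
wrist_force: [-8.7, -4.0, 2.1]
finger_gap: 0.0427
grasp_force: 83.8
```

>>> {"fn": "drive_tool", "kwargs": {"increments": [[0, 0, 0, 0, 1], [0, 0, 0, 0, 1], [0, 0, 0, 0, 1], [0, 0, 0, 0, 1], [0, 0, 0, 0, 1], [0, 0, 0, 0, 1], [0, 0, 0, 0, 1], [0, 0, 0, 0, 1]]}}

```text
clock: 16.08
tcp_pos: [0.5407, 0.0446, 0.0501]
orientation: [0.981, 0.193, -0.003, 0.0]
wrist_force: [-9.8, -3.3, 1.8]
finger_gap: 0.043
grasp_force: 83.8
```

>>> {"fn": "drive_tool", "kwargs": {"increments": [[0, 0, 0, 0, 1], [0, 0, 0, 0, 1], [0, 0, 0, 0, 1], [0, 0, 0, 0, 1], [0, 0, 0, 0, 1], [0, 0, 0, 0, 1], [0, 0, 0, 0, 1], [0, 0, 0, 0, 1]]}}

```text
clock: 16.75
tcp_pos: [0.5407, 0.0446, 0.0501]
orientation: [0.981, 0.193, -0.003, 0.0]
wrist_force: [-9.1, -3.3, 2.7]
finger_gap: 0.0428
grasp_force: 83.8
```

>>> {"fn": "drive_tool", "kwargs": {"increments": [[0, 0, 0, 0, 1], [0, 0, 0, 0, 1], [0, 0, 0, 0, 1], [0, 0, 0, 0, 1], [0, 0, 0, 0, 1], [0, 0, 0, 0, 1], [0, 0, 0, 0, 1], [0, 0, 0, 0, 1]]}}

```text
clock: 17.42
tcp_pos: [0.5407, 0.0446, 0.0501]
orientation: [0.981, 0.193, -0.003, 0.0]
wrist_force: [-8.9, -2.8, 3.1]
finger_gap: 0.0429
grasp_force: 83.8
```

>>> {"fn": "drive_tool", "kwargs": {"increments": [[0, 0, 0, 0, 1], [0, 0, 0, 0, 1], [0, 0, 0, 0, 1], [0, 0, 0, 0, 1], [0, 0, 0, 0, 1], [0, 0, 0, 0, 1], [0, 0, 0, 0, 1], [0, 0, 0, 0, 1]]}}

```text
clock: 18.08
tcp_pos: [0.5407, 0.0446, 0.0501]
orientation: [0.981, 0.193, -0.003, 0.0]
wrist_force: [-8.9, -3.0, 3.2]
finger_gap: 0.0429
grasp_force: 83.8
```

>>> {"fn": "drive_tool", "kwargs": {"increments": [[0, 0, 0, 0, 1], [0, 0, 0, 0, 1], [0, 0, 0, 0, 1], [0, 0, 0, 0, 1], [0, 0, 0, 0, 1], [0, 0, 0, 0, 1], [0, 0, 0, 0, 1], [0, 0, 0, 0, 1]]}}

```text
clock: 18.75
tcp_pos: [0.5407, 0.0446, 0.0502]
orientation: [0.981, 0.193, -0.003, 0.0]
wrist_force: [-9.5, -4.1, 1.9]
finger_gap: 0.0429
grasp_force: 83.8
```

```bash
python3 -c "
from h import *
s=readout.state();print(s['clock'],s['wrist_force'],s['grasp_force']);print(job.job_done())"
```

```text
18.75 [-9.4522949  -4.08554257  1.91935136] 83.82895588874817
the job is handed in; nothing more can be done
None
```

I handed the job in with the holder still gripped and pressed flat, upright and edge to edge over the plate, at roughly 9 to 10 N held for about 4 s; the first grasp closed above the cup and missed, and the second held.

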